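# Feel out the firmest push switch and fit it to the espresso machine's panel

## Task

Three used push switches stand in the wooden block: going from the left one to the right one as seen from the robot, press the key of each gently until it clicks, and feel how hard it has to be pushed. Then take the switch with the firmest click, the least worn one, out of the block and push it fully home into the empty cutout of the espresso machine's panel, so that its bezel lies flat on the steel, let go of it and press its key once more, slowly, to check that it clicks there. Use no more force than is needed, and leave the other two switches in their pockets and everything else on the bench where it is.

Things in the scene. Friction and masses are not known exactly. Their poses are not given: they have to be found in the camera images.
- block: plywood holding block, 75 (x) x 205 (y) x 40 mm tall, fixed to the bench; origin under its centre, z up. Three rectangular pockets, 62 mm apart along its y axis, each 24 (x) x 31 (y) mm and right through, hold one switch each, loosely.
- block_hole0 (a point): centre of the left pocket's mouth as seen from the robot (the block's +y end), on the block's top face, 40 mm above the bench
- block_hole1 (a point): the same for the middle pocket
- block_hole2 (a point): the same for the right pocket (the block's -y end)
- switch_a: one of three push switches that look alike, about 40 g, each in any pocket. Black bezel 30 (x) x 37 (y) x 12 mm tall, resting on the block; white key 21 x 28 mm in its middle. Origin: centre of the bezel's underside, z up along the key. Below it: neck 17 (x) x 28 mm to 9 mm down, body 21 (x) x 28 (y) mm to 20 mm down, tapering to 14 x 21 mm at 26 mm, thin blades to 33 mm.
- key_a: white key of switch_a; origin: centre of its top, 20 mm above the bezel's underside and 8 mm above the bezel's top when free. Sinks up to 5 mm (hard stop), springs back. The push needed peaks at about 2 mm, then falls away (the click) to half or less at 5 mm; surely past it at 3.5 mm. Peaks lie between 2 and 9 N, each at least 1.5 times the next lower. Over 15 N on a key breaks it.
- switch_b: another of the three push switches, same in size, look and axes as switch_a
- key_b: white key of switch_b; origin: centre of its top, 20 mm above the bezel's underside and 8 mm above the bezel's top when free. Behaves as key_a, with its own peak force.
- switch_c: another of the three push switches, same in size, look and axes as switch_a
- key_c: white key of switch_c; origin: centre of its top, 20 mm above the bezel's underside and 8 mm above the bezel's top when free. Behaves as key_a, with its own peak force.
- panel: control panel of a small espresso machine: stainless sheet folded to a shallow box, 110 (x) x 280 (y) x 46 mm tall, lying face up, fixed; origin under its centre, z up. On its face: boiler gauge (52 mm wide, at y = +102 mm), empty cutout (y = +15 mm), a fitted switch like the others (y = -62 mm), pilot lamp (y = -112 mm). Pushing on a switch with over 40 N bends it.
- cutout (a point): centre of the empty cutout, on the panel's face, axes as the panel's; 23 (x) x 30 (y) mm, sheet 3 mm. A switch goes in with its x along the panel's x, either way round; home = bezel on the face, its origin here. Two sprung bars below the long edges resist from about 17 mm above home (push with up to 15 N), drag, and snap over the neck in the last 3 mm; it does not drop home by its own weight.
- fitting: brass pipe fitting with a hexagon, 26 mm across, 34 mm tall, standing between the block and the panel; not part of the job, leave it alone
- gasket: black rubber group gasket, a ring 72 mm across and 8.5 mm thick; not part of the job, leave it alone
- screwdriver: screwdriver with orange handle, 200 mm long, lying down; not part of the job, leave it alone
- spanner: steel spanner, 180 mm long, lying flat; not part of the job, leave it alone
- portafilter: steel coffee filter holder, bowl 70 mm across and 42 mm tall, with a black handle 130 mm long; not part of the job, leave it alone
- jug: stainless milk jug with a handle, 80 mm across, 95 mm tall; not part of the job, leave it alone
- tamper: dark steel coffee tamper, base 58 mm across, 84 mm tall; not part of the job, leave it alone
- tray: grey plastic tray of small parts, 120 x 90 x 30 mm; not part of the job, leave it alone
Things that resemble listed ones, but are neither listed nor needed, are in the scene too. What is shaped like the switch_a but blue or red is not meant. What is shaped like the switch_c but green or pink is not meant.

How it is judged (in metres and radians):
On the way, in this order (a step that is already met when the one before it is completed fails the run):
1. the key of the switch in the left pocket is pressed past its click (((z of key_a in the frame of switch_a below 0.017 m and horizontal distance between switch_a and block_hole0 below 0.012 m) or (z of key_b in the frame of switch_b below 0.017 m and horizontal distance between switch_b and block_hole0 below 0.012 m) or (z of key_c in the frame of switch_c below 0.017 m and horizontal distance between switch_c and block_hole0 below 0.012 m))), for 0.03 s.
2. then the key of the middle switch is pressed past its click (((z of key_a in the frame of switch_a below 0.017 m and horizontal distance between switch_a and block_hole1 below 0.012 m) or (z of key_b in the frame of switch_b below 0.017 m and horizontal distance between switch_b and block_hole1 below 0.012 m) or (z of key_c in the frame of switch_c below 0.017 m and horizontal distance between switch_c and block_hole1 below 0.012 m))), for 0.03 s.
3. then the key of the switch in the right pocket is pressed past its click (((z of key_a in the frame of switch_a below 0.017 m and horizontal distance between switch_a and block_hole2 below 0.012 m) or (z of key_b in the frame of switch_b below 0.017 m and horizontal distance between switch_b and block_hole2 below 0.012 m) or (z of key_c in the frame of switch_c below 0.017 m and horizontal distance between switch_c and block_hole2 below 0.012 m))), for 0.03 s.
4. then, with a switch fully home in the cutout, its key is pressed and takes more than 6.5 N without giving way, as only the firmest does (((horizontal distance between switch_a and cutout below 0.0035 m and z of switch_a in the frame of cutout between -0.002 and 0.002 m and angle between switch_a's own z axis and vertical below 0.07 rad and angle between the x axis of switch_a and the x axis of panel, either way round below 0.12 rad and contact force between the fingers and key_a above 6.5 N and not (z of key_a in the frame of switch_a below 0.0174 m)) or (horizontal distance between switch_b and cutout below 0.0035 m and z of switch_b in the frame of cutout between -0.002 and 0.002 m and angle between switch_b's own z axis and vertical below 0.07 rad and angle between the x axis of switch_b and the x axis of panel, either way round below 0.12 rad and contact force between the fingers and key_b above 6.5 N and not (z of key_b in the frame of switch_b below 0.0174 m)) or (horizontal distance between switch_c and cutout below 0.0035 m and z of switch_c in the frame of cutout between -0.002 and 0.002 m and angle between switch_c's own z axis and vertical below 0.07 rad and angle between the x axis of switch_c and the x axis of panel, either way round below 0.12 rad and contact force between the fingers and key_c above 6.5 N and not (z of key_c in the frame of switch_c below 0.0174 m)))), for 0.03 s.
5. and it clicks (((horizontal distance between switch_a and cutout below 0.0035 m and z of switch_a in the frame of cutout between -0.002 and 0.002 m and angle between switch_a's own z axis and vertical below 0.07 rad and angle between the x axis of switch_a and the x axis of panel, either way round below 0.12 rad and z of key_a in the frame of switch_a below 0.017 m) or (horizontal distance between switch_b and cutout below 0.0035 m and z of switch_b in the frame of cutout between -0.002 and 0.002 m and angle between switch_b's own z axis and vertical below 0.07 rad and angle between the x axis of switch_b and the x axis of panel, either way round below 0.12 rad and z of key_b in the frame of switch_b below 0.017 m) or (horizontal distance between switch_c and cutout below 0.0035 m and z of switch_c in the frame of cutout between -0.002 and 0.002 m and angle between switch_c's own z axis and vertical below 0.07 rad and angle between the x axis of switch_c and the x axis of panel, either way round below 0.12 rad and z of key_c in the frame of switch_c below 0.017 m))), for 0.03 s.
At the end, for the whole second after the job is handed in: A switch (the firmest) sits home in the cutout: centred within 3.5 mm, bezel within 2 mm of the face, upright within 0.07 rad, square within 0.12 rad. The other two still stand in their pockets (moved under 8 mm, upright within 0.1 rad). All keys have sprung back (under 1.5 mm), all at rest (((horizontal distance between switch_a and cutout below 0.0035 m and z of switch_a in the frame of cutout between -0.002 and 0.002 m and angle between switch_a's own z axis and vertical below 0.07 rad and angle between the x axis of switch_a and the x axis of panel, either way round below 0.12 rad and distance of each of switch_b, switch_c from where it was at the start of the episode below 0.008 m and angle between each of switch_b, switch_c's own z axis and vertical below 0.1 rad) or (horizontal distance between switch_b and cutout below 0.0035 m and z of switch_b in the frame of cutout between -0.002 and 0.002 m and angle between switch_b's own z axis and vertical below 0.07 rad and angle between the x axis of switch_b and the x axis of panel, either way round below 0.12 rad and distance of each of switch_a, switch_c from where it was at the start of the episode below 0.008 m and angle between each of switch_a, switch_c's own z axis and vertical below 0.1 rad) or (horizontal distance between switch_c and cutout below 0.0035 m and z of switch_c in the frame of cutout between -0.002 and 0.002 m and angle between switch_c's own z axis and vertical below 0.07 rad and angle between the x axis of switch_c and the x axis of panel, either way round below 0.12 rad and distance of each of switch_a, switch_b from where it was at the start of the episode below 0.008 m and angle between each of switch_a, switch_b's own z axis and vertical below 0.1 rad)) and not (z of key_a in the frame of switch_a below 0.0185 m) and not (z of key_b in the frame of switch_b below 0.0185 m) and not (z of key_c in the frame of switch_c below 0.0185 m) and linear speed of each of switch_a, switch_b, switch_c below 0.02 m/s); the robot touches nothing.
It fails at once if a key is pushed with more than 15 N (contact force between anything else and key_a above 15 N or contact force between anything else and key_b above 15 N or contact force between anything else and key_c above 15 N).
It fails at once if a switch is forced against the panel with more than 60 N, all its contacts with the panel and its bars added up (contact force between any of switch_a, switch_b, switch_c and panel above 60 N).
It fails at once if something that is not part of the job is shifted by more than 30 mm (distance of any of fitting, gasket, screwdriver, spanner, portafilter, jug, tamper, tray from where it was at the start of the episode above 0.03 m).
It also fails if it takes over 72 s, if anything falls off the work surface, if the arm or the gripper's body presses on something with over 40 N, if the wrist force passes 120 N, or if a joint passes its speed limit or range.

## Robot

A 7-joint arm with a two-finger parallel gripper is mounted at the origin on the work surface. World frame = base frame: x ahead of the robot, y to its left, z up, the work surface at z = 0. Lengths are in mm, angles in rad, forces in N, time in s.
With the tool pointing down it reaches from about 425 to 925 mm from the base axis. Payload 6.8 kg.
Tool frame: the origin (TCP) lies midway between the tips of the shut fingers; the grasp point (between the pads) lies 19 mm behind it; z points along the fingers, y is the line along which they close (so a half turn about z gives the same grasp; the last joint's range is limited). The gripper opens to 85 mm and grips with 20 to 120 N. Pads are 22 mm wide; open, the fingers measure 114 mm over their backs; the gripper's body (76 mm by 85 mm) begins 54 mm behind the grasp point. The pads swing forward as they close: fully open they stand 13 mm farther back than shut.
Start: joints at [-1.347, 0.477, 0.022, 1.555, -0.011, 1.109, -0.083], TCP at [219.875, 638.202, 231.308] pointing down, gripper open.
Joint ranges: [-2.96, 2.96], [-0.34, 2.1], [-1.41, 1.46], [0.24, 2.44], [-1.37, 4.51], [0.17, 1.92], [-2.96, 2.96]. Speed limits (rad/s): [2.39, 2.39, 3.14, 3.14, 3.14, 3.14, 3.14].

## Interface

Orientations are given as a unit quaternion [w, x, y, z].
In Python, from station import move_pose, move_l, goto_joints, set_gripper, sleep, ik, snapshot, Unreachable, close_job, recognise, mark_of, read_time, read_qpos, read_qd, read_effort, read_eef_pos, read_ee_rot, read_ft_force, read_ft_torque, read_gripper_width, read_grasp_force gives the robot as it stands. Calls block until the motion is done:
- move_pose(position, orientation): joint-space move of the TCP to a pose.
- move_l(position, velocity=150, rotation=None, until_force=None): straight line of the TCP; rotation=None keeps the orientation; velocity is the mean speed in mm/s. With until_force (N) it stops when the force on the tool has changed by that much, and returns True; else False.
- goto_joints(angles): joint-space move.
- set_gripper(opening, grasp_force=None): finger opening in mm; grasp_force is the grip in N (None keeps the last); returns when the fingers have stopped.
- sleep(seconds).
- ik(position, orientation): joint angles nearest the present ones, or None.
- snapshot(name): name is "scene" or "top"; returns a dict with "image" (384x512x3 uint8, red, green, blue), "fx", "fy", "cx", "cy" (pixels), "R" (3x3) and "t" (3): a world point X has camera coordinates R X + t. Camera axes: x right, y down, z forward; pixel columns grow to the right and rows downward; lengths in mm; the calibration is good to about 2 mm. A picture is of the moment at which its call begins. There is no depth.
A pose or a line that the arm cannot do raises Unreachable and nothing moves.
- close_job(): hands the job in; it is judged then, once.
Trained networks look in the newest picture that a camera, given by its name, has taken for a name from the list of things; names that differ only in an ending like _2 or _b are one class to them, and where a whole thing is asked for, a point or a joint stands for the part that bears it (a point fixed in the world has none). Each returns a list of dicts, best first, with "conf" (0 to 1); they miss things now and then, are a little off and sometimes report something else, mostly with a low value. They report only what shows in the picture. A call takes as long as a camera call. They do not tell look-alikes from the thing itself.
- recognise(thing, camera): "box" ([left, top, right, bottom] in pixels, round what is visible of it).
- mark_of(thing, camera): "at" ([column, row] in pixels: a listed point, or the origin of a listed thing).
Readings, each from a call of its own:
- read_time(): time.
- read_qpos(): joint angles.
- read_qd(): joint speeds.
- read_effort(): joint torques, N m.
- read_eef_pos(): TCP position.
- read_ee_rot(): TCP orientation.
- read_ft_force(): force on the tool from outside, world axes, zero at the start.
- read_ft_torque(): the same for the moment, N m.
- read_gripper_width(): finger opening in mm.
- read_grasp_force(): force on a finger pad.
Only numpy, scipy, OpenCV 4.12 (cv2) and the standard library are available. Lean on these libraries where they do the work, as an engineer would, in place of code of your own. Each camera call takes 0.05 s, during which the arm holds its last target. There are 200 camera calls.

## Working session

There is one attempt and no reset: what is moved stays moved. The work goes in short steps, each a Python script; the robot and the scene stay as the last script left them, time stands still between calls to the robot, and variables do not carry over. Pictures are saved under pics/ and viewed, at most 10 in all, crops included, and the job is handed in when it is done.

```bash
mkdir -p pics
cat > h.py <<'E'
from station import *
import numpy as np, cv2
def ray(s,uv):
    R=np.array(s["R"]);t=np.array(s["t"])
    c=-R.T@t; d=R.T@np.array([(uv[0]-s["cx"])/s["fx"],(uv[1]-s["cy"])/s["fy"],1]); return c,d
def at_z(s,uv,z):
    c,d=ray(s,uv); return c+d*(z-c[2])/d[2]
def proj(s,X):
    p=np.array(s["R"])@np.array(X)+np.array(s["t"]); return np.array([p[0]/p[2]*s["fx"]+s["cx"],p[1]/p[2]*s["fy"]+s["cy"]])
E
python3 - <<'E'
from h import *
np.set_printoptions(precision=1,suppress=True)
Z={"block":0,"block_hole0":40,"block_hole1":40,"block_hole2":40,"switch_a":40,"key_a":60,"cutout":46,"panel":0,"fitting":0}
for cam in("top","scene"):
    s=snapshot(cam); cv2.imwrite(f"pics/{cam}.png",cv2.resize(s["image"][:,:,::-1],(768,576)))
    print(cam,ray(s,(s["cx"],s["cy"])))
    for n,z in Z.items():
        for d in mark_of(n,cam)[:6]: print(n,round(d["conf"],2),np.array(d["at"]),at_z(s,d["at"],z))
E
```

```text
top (array([ 390.4,  -13. , 1476.7]), array([ 0.1,  0. , -1. ]))
block 0.69 [314.1 193.5] [ 564.4 -217.5    0. ]
block_hole0 0.8 [296.3 191.5] [ 565.6 -149.3   40. ]
block_hole0 0.69 [333.7 190.6] [ 571.3 -280.9   40. ]
block_hole0 0.66 [312.8 191.8] [ 565.6 -207.4   40. ]
block_hole0 0.64 [118.8 168.2] [637.3 484.6  40. ]
block_hole1 0.8 [296.3 191.5] [ 565.6 -149.3   40. ]
block_hole1 0.69 [333.7 190.6] [ 571.3 -280.9   40. ]
block_hole1 0.66 [312.8 191.8] [ 565.6 -207.4   40. ]
block_hole1 0.64 [118.8 168.2] [637.3 484.6  40. ]
block_hole2 0.8 [296.3 191.5] [ 565.6 -149.3   40. ]
block_hole2 0.69 [333.7 190.6] [ 571.3 -280.9   40. ]
block_hole2 0.66 [312.8 191.8] [ 565.6 -207.4   40. ]
block_hole2 0.64 [118.8 168.2] [637.3 484.6  40. ]
switch_a 0.67 [365.8 207. ] [ 515.5 -392.9   40. ]
switch_a 0.64 [269.6 199.5] [535.4 -55.6  40. ]
switch_a 0.64 [272.2 172.6] [631.5 -63.3  40. ]
switch_a 0.6 [334.7 188.8] [ 577.7 -284.4   40. ]
switch_a 0.52 [206.9 144.1] [730.7 172.3  40. ]
switch_a 0.42 [332.7 161.3] [ 676.2 -277.6   40. ]
key_a 0.55 [271.1 195.6] [547.1 -60.   60. ]
key_a 0.55
[... 1324 characters left out ...]
 [246.9 207.9] [548.9 -66.1  40. ]
switch_a 0.64 [225.5 228.9] [ 559.2 -158.9   40. ]
switch_a 0.61 [372.8 142.5] [654.1 425.7  40. ]
switch_a 0.6 [214.4 242.8] [ 571.3 -210.3   40. ]
switch_a 0.5 [198.7 263.6] [ 589.7 -279.8   40. ]
key_a 0.63 [249.1 199.6] [545.1 -52.5  60. ]
key_a 0.59 [196.5 259.2] [ 588.5 -282.7   60. ]
key_a 0.54 [273.9 218.7] [641.8 -60.   60. ]
key_a 0.54 [142.3 275.9] [ 530.7 -398.5   60. ]
key_a 0.49 [222.3 226.7] [ 560.8 -170.2   60. ]
key_a 0.4 [220.  288.9] [ 689.3 -300.9   60. ]
cutout 0.88 [284.7 149.3] [465.4 198.8  46. ]
panel 0.97 [285.8 165.3] [485.6 182.9   0. ]
panel 0.68 [228.8 228.1] [ 537.8 -129.     0. ]
fitting 0.64 [244.1 195.1] [479.6  -7.1   0. ]
```

View pics/top.png

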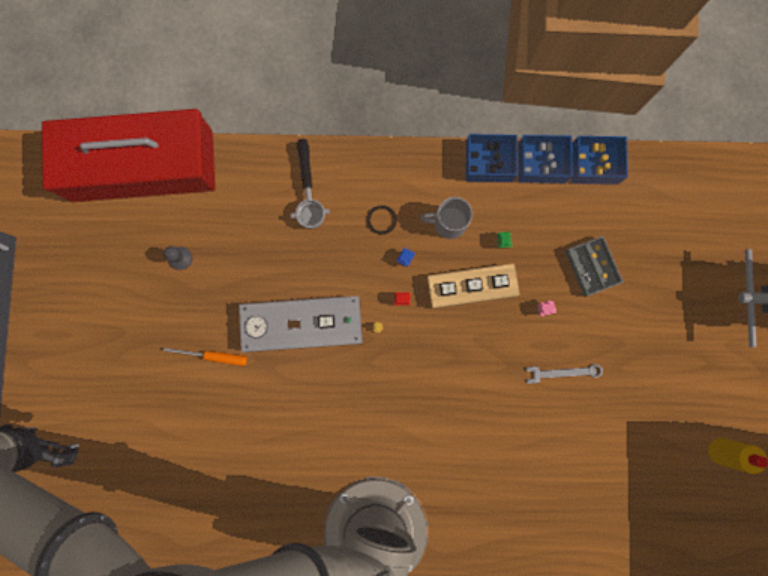

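View pics/scene.png

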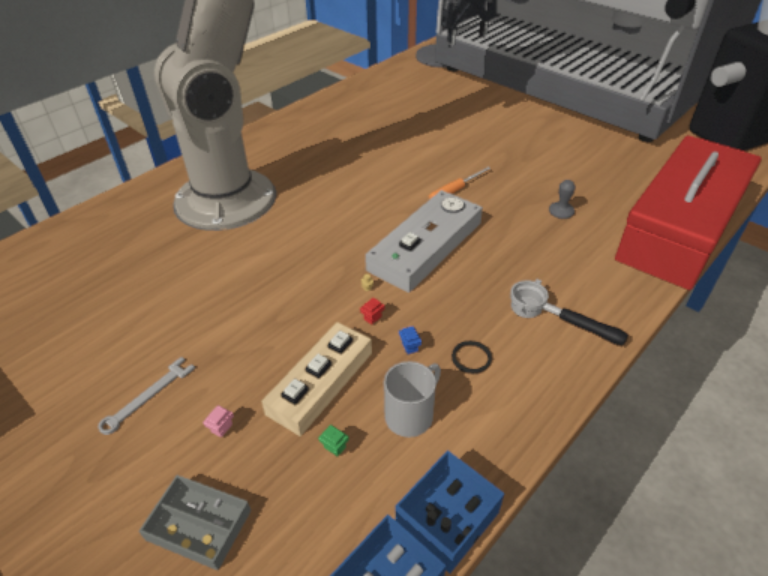

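The top picture shows the block with three white keys at (448,289), (474,285) and (501,281) in the 768-wide view. The panel is at (300,323), with its gauge at (256,327), cutout at (294,324), fitted switch at (326,321) and lamp at (347,320). The scene picture agrees. I'll refine with sub-pixel centroids and a pose fit.

```bash
cat > fit.py <<'E'
from h import *
from scipy.optimize import least_squares
np.set_printoptions(precision=2,suppress=True)
def blob(im,uv,r,mode):
    u,v=np.round(uv).astype(int); w=im[v-r:v+r+1,u-r:u+r+1].astype(float)
    if mode=="white": g=w.min(2)
    else: g=255-w.max(2) if mode=="dark" else w[:,:,0]-w[:,:,2]   # 'wood': red minus blue
    lo,hi=np.percentile(g,50),g.max(); q=np.clip((g-(lo+hi)/2)/(hi-lo),0,None)
    n,l,st,c=cv2.connectedComponentsWithStats((q>0).astype(np.uint8))
    k=max(range(1,n),key=lambda i:st[i,4]); q=q*(l==k)
    yy,xx=np.mgrid[v-r:v+r+1,u-r:u+r+1]; return np.array([(q*xx).sum(),(q*yy).sum()])/q.sum()
def pose(p,X):
    c,s=np.cos(p[2]),np.sin(p[2]); return np.array([p[0]+c*X[0]-s*X[1],p[1]+s*X[0]+c*X[1],X[2]])
def fit(obs,p0):
    f=lambda p:np.concatenate([proj(s,pose(p,X))-uv for s,uv,X in obs])
    r=least_squares(f,p0); return r.x,r.fun
if __name__=="__main__":
    S={c:snapshot(c) for c in("top","scene")}
    px={"top":{"k":[(448,289),(474,285),(501,281)],"f":(326,321),"c":(294,324)},
        "scene":{"k":[(341,341),(318,364),(294,390)],"f":(409,240),"c":(431,226)}}
    B={};P={}; tiles=[]
    for c,s in S.items():
        im=s["image"]
        B[c]=[(s,blob(im,np.array(u)/1.5,6,"white"),(0,62*(1-i),60)) for i,u in enumerate(px[c]["k"])]
        P[c]=[(s,blob(im,np.array(px[c]["f"])/1.5,6,"white"),(0,-62,66)),(s,blob(im,np.array(px[c]["c"])/1.5,5,"wood"),(0,15,46))]
        for cen in (B[c][1][1],P[c][1][1]):
            u,v=np.round(cen).astype(int); k=8; x0,y0=u-24,v-18
            t=cv2.resize(im[y0:y0+36,x0:x0+48,::-1],None,fx=k,fy=k,interpolation=cv2.INTER_NEAREST)
            for _,q,_ in B[c]+P[c]: cv2.circle(t,tuple(np.round((q-[x0,y0]+.5)*k).astype(int)),4,(0,0,255),-1)
            tiles.append((c,t,x0,y0,k))
    for nm,O,p0 in(("block",B,[565,-215,.1]),("panel",P,[470,190,.05])):
        for sel in("top","scene"): print(nm,sel,*fit(O[sel],p0))
        p,r=fit(O["top"]+O["scene"],p0); print(nm,"both",p,r)
        h=(75/2,205/2,40) if nm=="block" else (55,140,46)
        for (c,t,x0,y0,k) in tiles:
            pts=[proj(S[c],pose(p,(a*h[0],b*h[1],h[2]))) for a,b in((1,1),(1,-1),(-1,-1),(-1,1))]
            cv2.polylines(t,[np.round((np.array(pts)-[x0,y0]+.5)*k).astype(int)],True,(0,255,0),1)
    T=[t[1] for t in tiles]; cv2.imwrite("pics/fit.png",np.vstack([np.hstack(T[:2]),np.hstack(T[2:])]))
E
python3 fit.py
```

```text
block top [ 572.34 -216.35    0.16] [ 0.34 -0.08 -0.11  0.08 -0.22  0.  ]
block scene [ 573.91 -223.94    0.17] [-0.07  0.07  0.15 -0.15 -0.08  0.08]
block both [ 572.87 -221.02    0.16] [ 1.7  -0.11  1.23 -0.04  1.1  -0.22  0.52 -0.74  0.73 -1.06  0.5  -0.94]
panel top [474.71 183.6    0.09] [-1.27  0.07  1.29 -0.06]
panel scene [478.69 178.12   0.01] [ 0.55 -1.   -0.58  1.09]
panel both [475.97 181.56   0.05] [-0.65  0.36  1.88 -0.56  1.21 -1.6  -0.69  0.17]
```

View pics/fit.png

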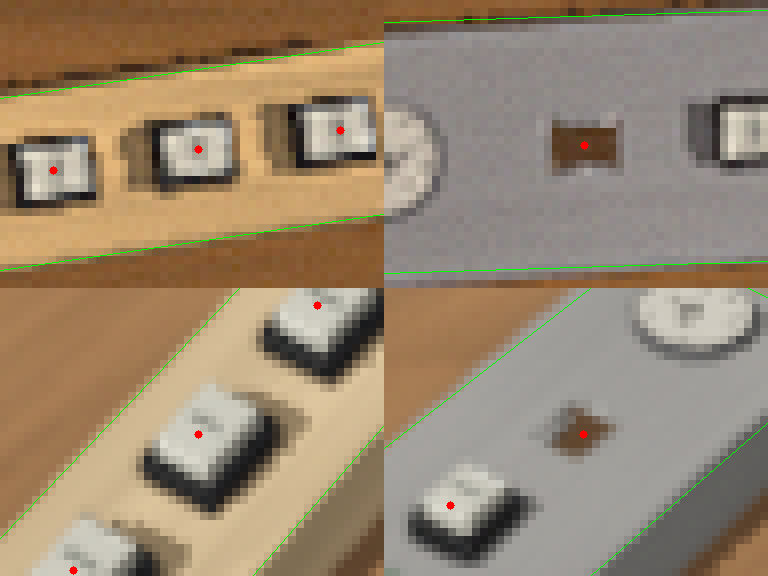

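The tiles show my centroids on the keys and the cutout. The oblique scene view is biased by the visible key sides, so the cameras disagree by about 7 mm. A render-and-compare fit that models those sides should settle it.

```bash
cat > ren.py <<'E'
from fit import *
from scipy.optimize import minimize
K=8
def box(cx,cy,hx,hy,z0,z1): return [(cx+a*hx,cy+b*hy,z) for z in(z0,z1) for a in(-1,1) for b in(-1,1)]
def sw(y,z): return [(box(0,y,15,18.5,z,z+12),3),(box(0,y,10.5,14,z+12,z+20),4),(box(0,y,10.5,14,z+20,z+20),5)]
def model(nm):
    if nm=="block": return [(box(0,0,37.5,102.5,0,40),1),(box(0,0,37.5,102.5,40,40),2)]+sw(62,40)+sw(0,40)+sw(-62,40)
    g=[(26*np.cos(a),102+26*np.sin(a),46) for a in np.linspace(0,6.28,30)]
    return [(box(0,0,55,140,0,46),1),(box(0,0,55,140,46,46),2),(g,6),(box(0,15,11.5,15,46,46),7)]+sw(-62,46)
def cost(p,nm,S,win,sh=None):
    e=0
    for c,s in S.items():
        x0,y0,x1,y1=win[c]; L=np.zeros(((y1-y0)*K,(x1-x0)*K),np.uint8)
        for pts,l in model(nm):
            q=np.array([(proj(s,pose(p,X))+(0 if sh is None else sh[c])+.5-[x0,y0])*K for X in pts])
            cv2.fillConvexPoly(L,cv2.convexHull(np.round(q*16).astype(np.int32)),l,shift=4)
        A=np.stack([cv2.resize((L==l).astype(np.float32),(x1-x0,y1-y0),interpolation=cv2.INTER_AREA).ravel() for l in range(8)],1)
        I=s["image"][y0:y1,x0:x1].reshape(-1,3).astype(np.float32)
        C=np.linalg.lstsq(A,I,rcond=None)[0]; e+=np.minimum(np.abs(A@C-I),60).mean()
    return e
def run(nm,p0,S,dirs=None):
    win={}
    for c,s in S.items():
        q=np.array([proj(s,pose(p0,X)) for pts,_ in model(nm) for X in pts])
        a=np.floor(q.min(0)-4).astype(int); b=np.ceil(q.max(0)+4).astype(int); win[c]=(*a,*b)
    sim=np.array(p0)+np.array([[0,0,0],[6,0,0],[0,6,0],[0,0,.06]])
    r=minimize(cost,p0,(nm,S,win),method="Nelder-Mead",options=dict(initial_simplex=sim,xatol=.003,fatol=1e-4)); return r.x,r.fun
if __name__=="__main__":
    S={c:snapshot(c) for c in("top","scene")}
    for nm,p0 in(("block",[572,-219,.16]),("panel",[476,184,.06])):
        for sel in(("top",),("scene",),("top","scene")): print(nm,sel,*run(nm,p0,{c:S[c] for c in sel}))
E
python3 ren.py
```

```text
block ('top',) [ 572.56 -215.93    0.17] 10.975042343139648
block ('scene',) [ 572.39 -220.15    0.17] 12.77685260772705
block ('top', 'scene') [ 572.59 -216.64    0.16] 24.957237243652344
panel ('top',) [474.03 187.87   0.09] 8.624361038208008
panel ('scene',) [473.68 183.68   0.09] 9.866543769836426
panel ('top', 'scene') [473.84 187.3    0.09] 19.045269012451172
```

Both cameras agree in x and yaw: block 572.5, −218, 0.165 and panel 473.8, 185.7, 0.09. The 4 mm gap in y is calibration error, so I take the middle for now and will find y by touch later. First, the three presses.

```bash
cat > arm.py <<'E'
from fit import *
from scipy.spatial.transform import Rotation as Ro
BL=[572.5,-218,.165]; PA=[473.8,185.7,.09]
def quat(phi):   # tool down, closing axis y at angle phi from world x
    y=np.array([np.cos(phi),np.sin(phi),0]); z=np.array([0,0,-1.]); q=Ro.from_matrix(np.stack([np.cross(y,z),y,z],1)).as_quat()
    return [q[3],q[0],q[1],q[2]]
def best(pos,phi):
    c=[(np.abs(np.array(j)-read_qpos()).max(),quat(f)) for f in(phi,phi+np.pi) if (j:=ik(list(pos),quat(f))) is not None]
    return min(c,key=lambda a:a[0])[1]
def press(x,y,ztop,sp=8,lim=12,step=.4):
    move_l([x,y,ztop+2.5]); sleep(.1); f0=read_ft_force()[2]; z=ztop+1; log=[]; pk=0
    while z>ztop-4.3:
        z-=step; move_l([x,y,z],velocity=sp); f=read_ft_force()[2]-f0; zz=read_eef_pos()[2]
        log.append((round(zz-ztop,2),round(f,2))); pk=max(pk,f)
        if f>lim or (zz<ztop-3.4 and f<.7*pk): break
    sleep(.06); move_l([x,y,ztop+8],velocity=80); return pk,log
E
python3 - <<'E'
from arm import *
print(read_time(),read_ft_force())
p=pose(BL,(0,62,150)); q=best(p,BL[2]); set_gripper(0); move_pose(list(p),q); print(read_time(),q)
for i in range(3):
    x,y,_=pose(BL,(0,62*(1-i),0)); move_l([x,y,75]); pk,log=press(x,y,60); print(i,pk,read_time(),log)
    if pk>11: break
E
```

```text
1.2 [0.56 0.77 0.62]
5.0167 [np.float64(0.0), np.float64(0.6464316162632823), np.float64(0.7629719296902348), np.float64(0.0)]
0 2.2888036873021615 9.5167 [(np.float64(0.64), np.float64(-0.41)), (np.float64(0.22), np.float64(-0.34)), (np.float64(-0.14), np.float64(0.94)), (np.float64(-0.55), np.float64(1.38)), (np.float64(-0.96), np.float64(1.01)), (np.float64(-1.38), np.float64(2.29)), (np.float64(-1.8), np.float64(2.09)), (np.float64(-2.22), np.float64(2.29)), (np.float64(-2.62), np.float64(0.93)), (np.float64(-3.0), np.float64(1.06)), (np.float64(-3.42), np.float64(1.94)), (np.float64(-3.82), np.float64(-0.19))]
1 6.910656363756184 14.1833 [(np.float64(0.64), np.float64(0.22)), (np.float64(0.23), np.float64(-0.45)), (np.float64(0.04), np.float64(2.49)), (np.float64(-0.36), np.float64(4.54)), (np.float64(-0.7), np.float64(5.09)), (np.float64(-0.99), np.float64(4.56)), (np.float64(-1.34), np.float64(5.85)), (np.float64(-1.71), np.float64(6.91)), (np.float64(-2.14), np.float64(6.47)), (np.float64(-2.55), np.float64(6.1)), (np.float64(-3.0), np.float64(5.79)), (np.float64(-3.48), np.float64(5.34)), (np.float64(-4.0), np.float64(3.2))]
2 4.690906560758619 18.3417 [(np.float64(0.66), np.float64(-0.65)), (np.float64(0.25), np.float64(0.33)), (np.float64(-0.0), np.float64(1.89)), (np.float64(-0.45), np.float64(3.23)), (np.float64(-0.86), np.float64(3.69)), (np.float64(-1.3), np.float64(3.98)), (np.float64(-1.77), np.float64(4.69)), (np.float64(-2.18), np.float64(4.38)), (np.float64(-2.6), np.float64(3.65)), (np.float64(-3.01), np.float64(3.0)), (np.float64(-3.44), np.float64(2.18))]
```

The peaks are about 2.3, 6.9 and 4.7 N, so the middle switch is the firmest. I now probe both ends of the block to get the true y, which cancels the finger width and gives the camera bias.

Run:
```python
from arm import *
def probe(sgn):
    a=pose(BL,(0,sgn*124,75)); move_l(list(a),velocity=250); a[2]=25; move_l(list(a),velocity=150); sleep(.05)
    b=pose(BL,(0,sgn*104,25)); hit=move_l(list(b),velocity=14,until_force=3); e=read_eef_pos()
    d=np.array(e[:2])-BL[:2]; ly=-np.sin(BL[2])*d[0]+np.cos(BL[2])*d[1]
    a[2]=25; move_l(list(a),velocity=100); a[2]=75; move_l(list(a),velocity=200); return hit,ly
r=probe(-1); l=probe(1); print(r,l,"shift along y",(r[1]+l[1])/2,"halfwidth",(l[1]-r[1])/2-102.5,read_time())
```

```text
(True, np.float64(-113.68962622592001)) (True, np.float64(113.45906958255526)) shift along y -0.11527832168237495 halfwidth 11.07434790423764 23.9333
```

The block is confirmed at y −218.1, and the finger half-width is 11.07 mm. Two touches on the panel's far side will fix its x and yaw.

Run:
```python
from arm import *
c=[]
p=pose(PA,(78,-60,80)); move_l([*read_eef_pos()[:2],110],velocity=250); q=best(p,PA[2]+np.pi/2); move_pose(list(p),q)
for ly in(-60,70):
    a=pose(PA,(78,ly,28)); move_l(list(a),velocity=200); sleep(.05)
    h=move_l(list(pose(PA,(58,ly,28))),velocity=14,until_force=3); d=np.array(read_eef_pos()[:2])-PA[:2]
    c.append((h,np.cos(PA[2])*d[0]+np.sin(PA[2])*d[1]-66.1)); move_l(list(a),velocity=150)
a[2]=110; move_l(list(a),velocity=250); print(c,read_time())
```

```text
[(True, np.float64(-0.29138809353459294)), (True, np.float64(-0.7945212143043108))] 29.25
```

Panel refined to [473.3, 185.6, 0.094]. Now I grasp the middle switch: centre it in y with a light squeeze, turn, then grip across x and lift.

```bash
sed -i 's/^BL=.*/BL=[572.5,-218.1,.165]; PA=[473.3,185.6,.094]/' arm.py
python3 - <<'E'
from arm import *
bx,by,_=pose(BL,(0,0,0))
p=[bx,by,95]; q=best(p,BL[2]+np.pi/2); move_pose(p,q); set_gripper(48,20)
h=move_l([bx,by,41],velocity=120,until_force=6); print("y",h,read_eef_pos())
set_gripper(30,20); wy=read_gripper_width(); fy=read_ft_force(); set_gripper(48)
move_l([bx,by,80],velocity=150); q=best([bx,by,80],BL[2]); move_pose([bx,by,80],q); 
h=move_l([bx,by,39.5],velocity=120,until_force=6); print("x",h,read_eef_pos(),wy,fy,read_time())
set_gripper(20,60); print(read_gripper_width(),read_grasp_force(),read_ft_force())
move_l([bx,by,115],velocity=120); print(read_gripper_width(),read_grasp_force(),read_ft_force(),read_time(),q,read_qpos())
s=snapshot("scene"); u,v=np.round(proj(s,[bx,by,115])).astype(int); cv2.imwrite("pics/g.png",cv2.resize(s["image"][v-50:v+50,u-65:u+65,::-1],None,fx=6,fy=6,interpolation=cv2.INTER_CUBIC))
E
```

```text
y False [ 572.54 -218.44   41.09]
x True [ 571.83 -217.43   37.48] 36.88937965058102 [ 0.85 -1.09  2.42] 34.6083
28.4638289287579 69.09677095463849 [-0.81  1.19 22.37]
28.457748059457426 59.7768098115921 [ 0.38  0.33 -0.19] 35.7083 [np.float64(0.0), np.float64(0.6464316162632823), np.float64(0.7629719296902348), np.float64(0.0)] [-0.43  0.76  1.03  1.85 -0.78  1.    1.11]
```

View pics/g.png

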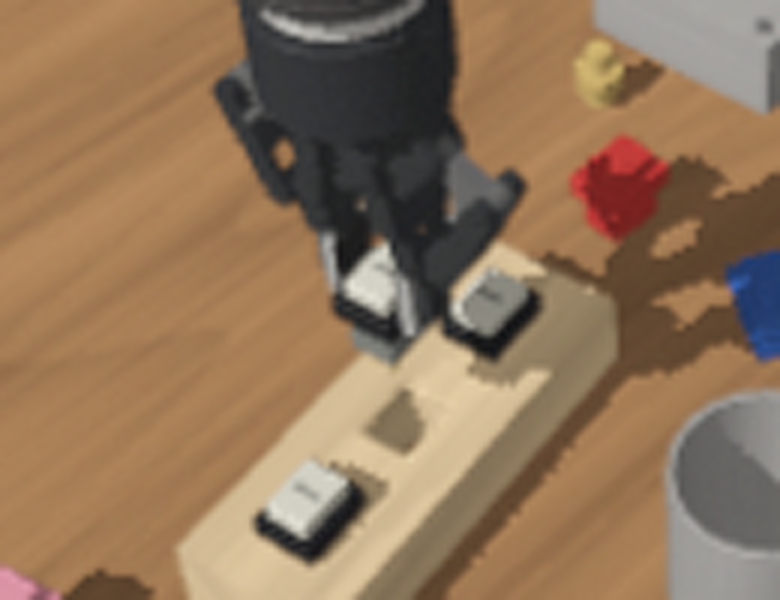

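The picture shows the switch at (375,300) held upright between the pads, with the other two at (490,310) and (310,510) untouched. Next I carry it over and insert it, with lateral force relief.

Run:
```python
from arm import *
c=pose(PA,(0,15,0)); x,y=c[:2]
p=[x,y,100]; q=best(p,PA[2]); move_pose(p,q); move_l([x,y,73],velocity=120); sleep(.15); f0=np.array(read_ft_force()); print(read_time(),f0,read_eef_pos())
z=73; R=np.array([[np.cos(PA[2]),np.sin(PA[2])],[-np.sin(PA[2]),np.cos(PA[2])]])
while z>44.5:
    z-=1.5 if z>53 else .75
    move_l([x,y,z],velocity=25); f=np.array(read_ft_force())-f0; e=read_eef_pos()
    print(np.round([z,e[2],*(R@f[:2]),f[2]],1), end=" ")
    if f[2]>32 : print("stop"); break
    g=np.where(np.abs(f[:2])>1.5,.08*f[:2],0); x,y=np.array([x,y])+np.clip(g,-.4,.4)
print(np.array([x,y])-c[:2],read_gripper_width(),read_time())
```

```text
37.8667 [ 0.55 -0.82 -0.33] [472.51 200.3   73.65]
[71.5 71.7 -1.3  1.3 -0.4] [70.  69.9 -0.   0.6  0.5] [68.5 68.4 -0.4  0.8 -0.3] [67.  66.9 -0.4  1.1 -0.3] [65.5 65.4  0.8  0.1 -0.1] [64.  63.9 -0.8  1.2  0.3] [62.5 62.7 -1.   1.1  3.9] [61.  61.6 -1.4  0.7  9.7] [59.5 60.  -1.2  0.7  7.5] [58.  58.2 -1.2  0.2  4.8] [56.5 56.5  0.3  0.6  4.3] [55.  54.9 -0.3  0.4  2.1] [53.5 53.4 -0.4  0.3  2. ] [52.  52.  -0.8  1.1  4.1] [51.2 51.2  0.3  0.6  3.4] [50.5 50.4  0.4  1.   3.3] [49.8 49.7 -0.6  0.1  1.9] [49.  49.   0.7  0.5  3.4] [48.2 48.   1.3  1.1 -1.1] [47.5 47.2  1.1  0.6 -1.5] [46.8 46.4  0.6  0.1 -4.5] [46.  46.   0.5  0.4 -2.6] [45.2 45.9 -2.1  1.7  8.5] [44.5 45.9 -6.4  1.2 17.7] [-0.58  0.  ] 28.106048236580822 43.8667
```

It snapped over the last 3 mm and stopped rigidly at 45.9. Let go and check with a slow press.

Run:
```python
from arm import *
c=pose(PA,(0,15,0)); x,y=c[:2]
e=read_eef_pos(); move_l([e[0],e[1],46.3],velocity=20); set_gripper(50); move_l([x,y,95],velocity=150); set_gripper(0)
pk,log=press(x,y,66,sp=4,lim=12,step=.2); print(pk,[(float(a),float(b)) for a,b in log],read_time())
move_l([x,y,150],velocity=200); move_l([*pose(PA,(0,140,0))[:2],170],velocity=200); sleep(.2)
S={k:snapshot(k) for k in("scene",)}; s=S["scene"]
u,v=np.round(proj(s,[520,0,50])).astype(int); cv2.imwrite("pics/e.png",cv2.resize(s["image"][90:300,170:370,::-1],None,fx=2.8,fy=2.8,interpolation=cv2.INTER_CUBIC)); print(read_time())
```

```text
8.558048725692283 [(0.81, 0.2), (0.6, 0.06), (0.39, 0.17), (0.19, -0.2), (0.11, 2.62), (-0.1, 2.85), (-0.31, 4.99), (-0.51, 5.91), (-0.67, 6.29), (-0.83, 5.97), (-1.03, 7.25), (-1.19, 7.45), (-1.4, 7.87), (-1.56, 7.34), (-1.75, 7.65), (-1.98, 7.83), (-2.17, 8.56), (-2.38, 7.7), (-2.58, 7.29), (-2.79, 7.18), (-3.05, 7.43), (-3.25, 6.5), (-3.49, 6.75), (-3.69, 6.08), (-3.94, 5.28)] 52.825
54.3917
```

View pics/e.png

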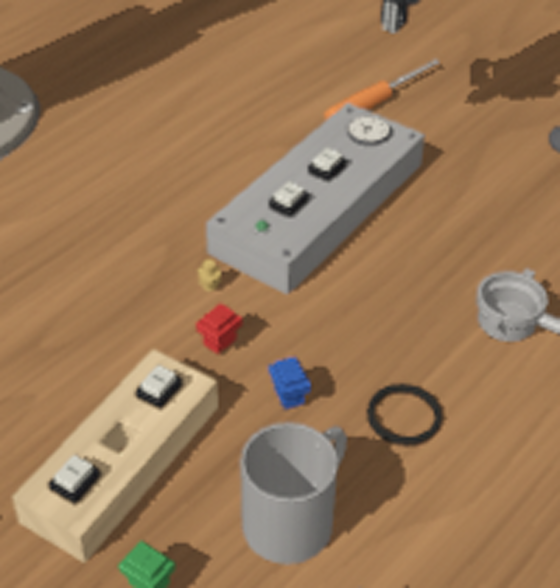

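The picture shows the switch flat in the cutout at (327,162). The other two are in their pockets at (158,384) and (74,478), and nothing else has moved. The key was met at 66.1 mm, so the switch is home. It took up to 8.6 N and then clicked.

```bash
python3 -c "
from station import *
print(close_job())"
```

```text
the job is handed in; nothing more can be done
None
```

The middle switch had the firmest click (about 7 N, against 2.3 N left and 4.7 N right); it now sits fully home in the panel cutout, its key clicked there on the slow check press (8.6 N peak), and I handed the job in at about 54 s, with no verdict returned.

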